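Roll a sample vial onto the reading line of a code reader and press its button

ROBOT

A 6-joint arm with a two-finger parallel gripper is mounted at the origin on a cart in front of the work surface, level with it; the furniture and walls round the work are solid. World frame = base frame: x ahead of the robot, y to its left, z up, the work surface at z = 0. Lengths are in m, angles in degrees, forces in N, time in s.
With the tool pointing down it reaches from about 0.3 to 0.75 m from the base axis. Payload 8.5 kg.
Tool frame: the origin (TCP) lies midway between the tips of the shut fingers; the grasp point (between the pads) lies 19 mm behind it (env.hold_point_z is the distance from the TCP to the grasp point, in m); z points along the fingers, y is the line along which they close (so a half turn about z gives the same grasp; the last joint's range is limited). The gripper opens to 85 mm and grips with 20 to 120 N. Pads are 22 mm wide; open, the fingers measure 114 mm over their backs; the gripper's body (76 mm by 85 mm) begins 54 mm behind the grasp point. The pads swing forward as they close: fully open they stand 13 mm farther back than shut.
Start: joints at [52.523, 21.807, 74.336, -0, 83.858, -12.336], TCP at [0.234, 0.498, 0.231] pointing down, gripper open.
Joint ranges: [-178.18, 178.18], [-50.72, 133.34], [12.68, 142.11], [-81.47, 261.47], [9.98, 163.14], [-165.26, 165.26]. Speed limits (degrees/s): [136.94, 136.94, 180, 180, 180, 180].

INTERFACE

Orientations are given as a 3x3 rotation matrix whose columns are the frame's x, y, z axes.
In Python, from rig import observe, get_image, camera_info, env gives the robot as it stands.
- The arm moves only by the tool drive_tool, never from a script. Its arguments are lists of equal length, an entry for each row: "offset": the shift along the tool's x, y, z in units of 40 mm (1.0 is 40 mm), a list of three; "turn": the turn, a rotation vector about the tool's x, y, z in units of 6 degrees (1.0 is 6 degrees), a list of three; "hand": the opening, from 0 (shut) to 1 (fully open). A call has exactly 10 rows; each row shifts and turns the commanded pose from where the row before left it, along the tool's axes as they then stand; what a row does not reach is not made up. A row lasts 1/8 s, in which the tool goes at most 62.5 mm and 10.7 degrees, less where a joint would pass 70% of its speed; a pose out of reach is approached as far as the arm can. A call is refused whole if a number of a shift passes 1 or a number of a turn 1, either way. A call with a gripper value outside its range is refused whole. The fingers move at their own pace and stop on an object; "newtons" is the grip in N (left out, the last holds). Time passes only in rows, so rows that do not move let the fingers close, or fill a call up. It gives the time, the measured TCP pose, the force, the opening and the grip force at its end, in the units of the state.
- observe(): the state, without advancing time (a new reading comes with each control period).
- get_image(name): name is "scene" or "side" or "wrist"; returns the picture (480x640x3 uint8, blue, green, red); there is no depth.
- camera_info(name): a dict with "fx", "fy", "cx", "cy" (pixels), "world_to_cam" (4x4, takes a point from world to camera coordinates). Camera axes: x right, y down, z forward; pixel columns grow to the right and rows downward; lengths in m; the calibration is good to about 2 mm. A picture is of the moment at which its call begins: read the wrist's pose just before it. camera_info takes no time and is no camera call; for the wrist camera it gives the pose at the moment of the call.
- env.close_job(): hands the job in; it is judged then, once.
The state is a dict: "time_s": time; "q": joint angles; "qvel": joint speeds; "joint_efforts": joint torques, N m; "position": TCP position; "tool_rot": TCP orientation; "ft_force": force on the tool from outside, world axes, zero at the start; "wrist_torque": the same for the moment, N m; "grip_width": finger opening in m; "gripper_force": force on a finger pad.
Only numpy, scipy, OpenCV 4.12 (cv2) and the standard library are available. Lean on these libraries where they do the work, as an engineer would, in place of code of your own. Each camera call takes 0.05 s, during which the arm holds its last target. There are 200 camera calls.

TASK

Two vials lie on the plate of the code reader. Lay a fingertip on top of the longer vial and push sideways so that it rolls, without picking it up, until it lies along the middle line, centred on it and facing the reader's window, and let go of it; then press the reader's button all the way down and release it. Leave the shorter vial and the other things on the bench where they are.

Things in the scene. Friction and masses are not known exactly. Their poses are not given: they have to be found in the camera images.
- reader: Code reader, fixed on the bench: white plate 205 (x) x 320 (y) x 12 mm; on its +x edge a grey head 50 x 90 mm, top 65 mm above the bench. Origin on the bench, x = -100 to 105 mm of the plate; z up, +x points along the middle line to the head. The line is black, 5 mm wide, at y = 0, from x = -98 mm to the head's face at x = 55 mm with its round window. Rims at y = +-157 mm, 5 mm high.
- vial_long: Longer vial: amber glass, white flush cap, 28 mm diameter, 100 mm long, 50-90 g, loose, lying nearly parallel to the line, 50-80 mm left or right of it. Origin mid-length on its axis, 26 mm above the bench (top 40). x: along it, cap to base; z: up at first, turns as it rolls. Pushed on top it rolls, half as far as its top is pushed, and soon stops; pushed low from the side it may slide or jam.
- vial_short: The shorter vial, of the same kind: 28 mm in diameter, 60 mm long, lying on the plate on the other side of the line; to be left alone. Origin at its middle, on its axis; its x runs along its length.
- read_button (a joint): Travel of the reader's push button in m, straight down: 0 released, 0.006 fully down; a spring that takes about 5 N when fully down returns it.
- read_button_top (a point): Centre of the top face of the round push button (24 mm in diameter) on top of the reader's head, 87 mm above the bench when released; 80 mm along +x from the reader's origin.
- tape_roll: Black roll of tape lying flat, 60 mm in diameter, 19 mm high; bystander. Origin at the centre of its underside.
- adapter_pot: White pot with a grey knob, 73 mm wide, 85 mm high; bystander. Origin at the centre of its underside.
- sample_rack: Low white rack with small sample tubes, 62 x 120 mm, 38 mm high; bystander. Origin at the centre of its underside.
Things that resemble listed ones, but are neither listed nor needed, are in the scene too. Leave any black, red or yellow look-alike of the vial_long alone.

How it is judged:
By the outcome, as a careful person would: the job done as asked, in the order asked, and still so for the second after the job is handed in, with the robot touching nothing.
It also fails if it takes over 64 s, if anything falls off the work surface, if the arm or the gripper's body presses on something with over 40 N, if the wrist force passes 120 N, or if a joint passes its speed limit or range.

## Working session

There is one attempt and no reset: what is moved stays moved. The work goes in short steps, Python scripts to look and compute and a tool call to move; the robot and the scene stay as the last step left them, time stands still between calls to the robot, and variables do not carry over. Pictures are saved under pics/ and viewed, at most 10 in all, crops included, and the job is handed in when it is done.

Besides the shell and the picture viewer there is one more tool, called as name(argument=value, ...) on one line, values as JSON. drive_tool: Moves the arm, as the interface text tells. Its arguments: {"type":"object","properties":{"offset":{"type":"array"},"turn":{"type":"array"},"hand":{"type":"array"},"newtons":{"type":"number"}},"required":["offset","turn","hand"]}

```bash
mkdir -p pics; ls; python3 - <<'E'
from rig import *
import cv2
for n in ("scene","side"):
    cv2.imwrite(f"pics/{n}1.png",get_image(n))
s=observe();print(s["time_s"],s["position"],s["tool_rot"],s["ft_force"])
E
```

```text
pics
0.1 [0.2335356  0.4976728  0.23077268] [[-9.05265229e-01  4.24846142e-01 -7.87897220e-04]
 [ 4.24846790e-01  9.05264649e-01 -1.05818843e-03]
 [ 2.63688227e-04 -1.29267680e-03 -9.99999130e-01]] [ 0.0711486  -0.54725175  0.38480748]
```

View pics/scene1.png

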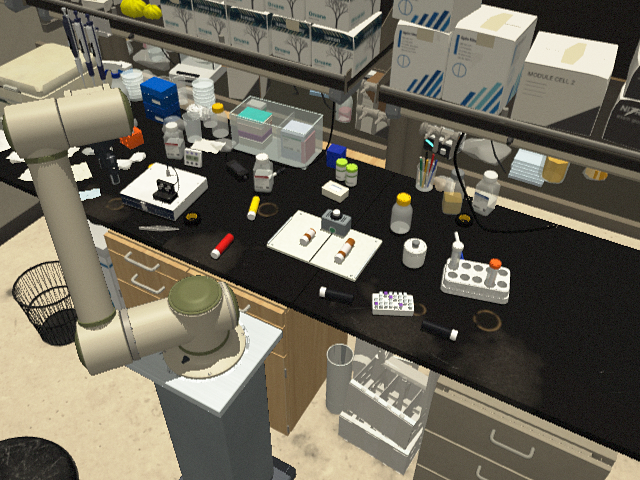

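View pics/side1.png

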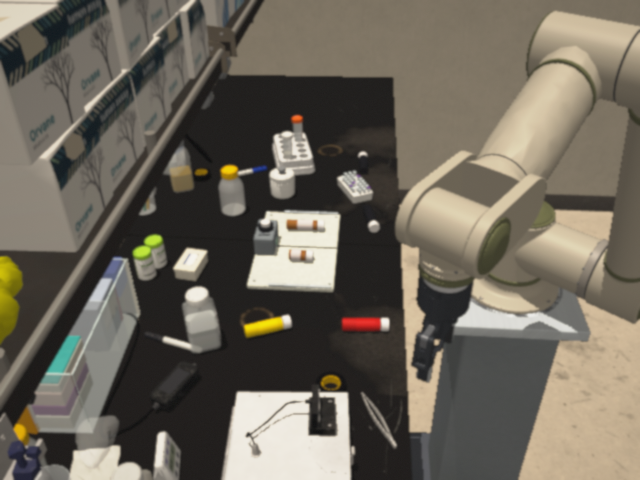

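The scene view shows the reader plate around (325,242) with its head at (336,220). Two amber vials lie on it: one at (345,250) and one at (307,237). The lookalikes are red (222,245), yellow (254,208) and black (337,294) and (440,330). The vial at (345,250), side view (305,226), looks like the longer one, so I'll enlarge to confirm.

```bash
python3 - <<'E'
import cv2,numpy as np
a=cv2.imread("pics/scene1.png")[200:285,260:390]; b=cv2.imread("pics/side1.png")[200:300,240:350]
a=cv2.resize(a,None,fx=6,fy=6,interpolation=2)[:, :]
b=cv2.resize(b,None,fx=6,fy=6,interpolation=2)
cv2.imwrite("pics/ca.png",a);cv2.imwrite("pics/cb.png",b)
E
```

```text
(no output)
```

View pics/ca.png

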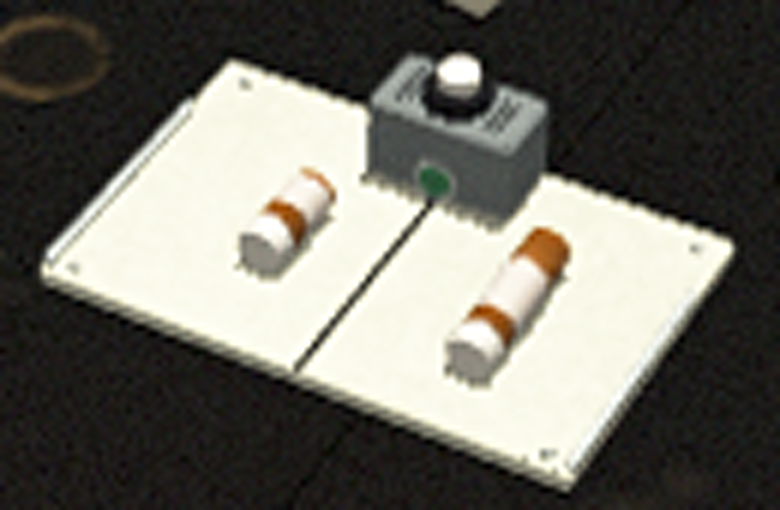

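View pics/cb.png

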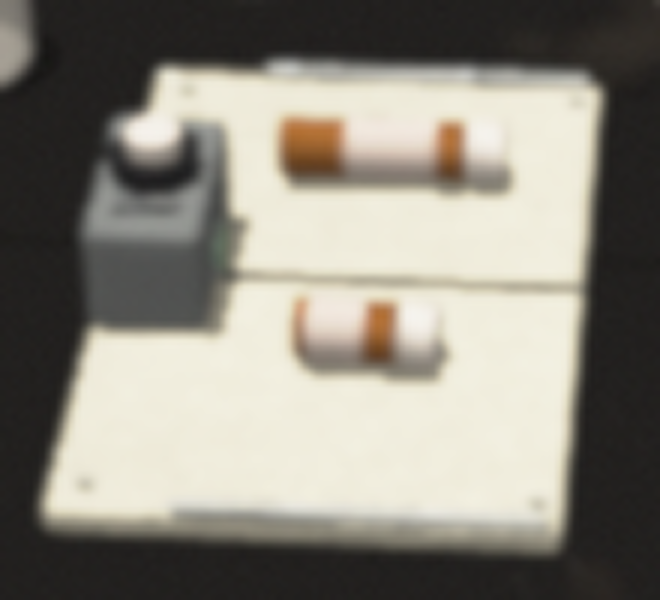

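The crops confirm it. The longer vial (scene crop about (510,305)) is on the −y side of the line with its cap toward the robot, and the short one is on +y. Next I fit the reader pose and the vial position by reprojection.

```bash
cat > h.py <<'E'
import numpy as np
from rig import camera_info
def proj(c,P):
    P=np.atleast_2d(P); p=(c["world_to_cam"]@np.c_[P,np.ones(len(P))].T)[:3]
    return np.c_[c["fx"]*p[0]/p[2]+c["cx"],c["fy"]*p[1]/p[2]+c["cy"]]
def back(c,uv,z):
    W=np.linalg.inv(c["world_to_cam"]); d=W[:3,:3]@[(uv[0]-c["cx"])/c["fx"],(uv[1]-c["cy"])/c["fy"],1]
    return W[:3,3]+d*(z-W[2,3])/d[2]
def w(p,L):
    L=np.atleast_2d(L);c,s=np.cos(p[2]),np.sin(p[2]);return np.c_[p[0]+c*L[:,0]-s*L[:,1],p[1]+s*L[:,0]+c*L[:,1],L[:,2]]
def loc(p,P):
    d=np.array(P[:2])-p[:2];c,s=np.cos(p[2]),np.sin(p[2]);return np.r_[c*d[0]+s*d[1],-s*d[0]+c*d[1]]
E
python3 - <<'E'
from h import *
from scipy.optimize import least_squares as ls
L=np.array([[.105,.16,.012],[-.1,.16,.012],[-.1,-.16,.012],[.105,-.16,.012],[-.098,0,.012],[.08,0,.087]])
A=np.array([[230,62],[45,268],[570,480],[733,243],[298,370],[460,66]])/6+[260,200]
B=np.array([[42,515],[560,538],[600,90],[160,70],[582,287],[150,130]])/6+[240,200]
C=[camera_info("scene"),camera_info("side")]
f=lambda p:np.r_[(proj(C[0],w(p,L))-A).ravel(),(proj(C[1],w(p,L))-B).ravel()]
p=ls(f,[.5,0,0],loss="soft_l1").x
print(p,np.degrees(p[2]),f(p).round(1).reshape(-1,2).tolist())
for n,uvs in {"long":[(512,303)],"base":[(545,252)],"cap":[(468,350)]}.items():
    u=np.array(uvs[0])/6+[260,200]; print(n,loc(p,back(C[0],u,.026)))
for n,u in {"longS":(395,150),"baseS":(283,147),"capS":(507,158)}.items():
    print(n,loc(p,back(C[1],np.array(u)/6+[240,200],.026)))
np.save("p.npy",p)
from rig import env; print(env.hold_point_z)
E
```

```text
[ 0.51580708 -0.09134528  0.00637912] 0.365496707446533 [[-0.4, -0.5], [-1.7, 0.1], [-0.4, -0.1], [0.3, -0.0], [-0.5, -0.3], [-0.5, 0.6], [-0.1, -0.9], [0.0, -1.1], [-0.2, -1.3], [-0.2, -0.3], [-0.9, 0.2], [0.4, -0.3]]
long [-0.01100063 -0.08243713]
base [ 0.0334168  -0.07965276]
cap [-0.05419942 -0.07876532]
longS [-0.01331848 -0.07885172]
baseS [ 0.03658954 -0.07819461]
capS [-0.06329085 -0.07560905]
0.0187
```

drive_tool(offset=[[-0.79, -0.74, 0], [-0.79, -0.74, 0], [-0.79, -0.74, 0], [-0.79, -0.74, 0], [-0.79, -0.74, 0], [-0.79, -0.74, 0], [-0.79, -0.74, 0], [-0.79, -0.74, 0], [-0.79, -0.74, 0], [-0.79, -0.74, 0]], turn=[[0, 0, 0], [0, 0, 0], [0, 0, 0], [0, 0, 0], [0, 0, 0], [0, 0, 0], [0, 0, 0], [0, 0, 0], [0, 0, 0], [0, 0, 0]], hand=[0.55, 0.55, 0.55, 0.55, 0.55, 0.55, 0.55, 0.55, 0.55, 0.55])

```text
time_s: 1.35
position: [0.3942, 0.0943, 0.2312]
tool_rot: [[-0.905, 0.425, -0.0], [0.425, 0.905, 0.0], [0.0, -0.0, -1.0]]
ft_force: [0.3, 0.5, 0.6]
grip_width: 0.0469
gripper_force: 0.0
```

drive_tool(offset=[[0, 0, 0], [0, 0, 0], [0, 0, 0], [0, 0, 0], [0, 0, 0], [0, 0, 0], [0, 0, 0], [0, 0, 0], [0, 0, 0], [0, 0, 0]], turn=[[0, 0, 1], [0, 0, 1], [0, 0, 1], [0, 0, 1], [0, 0, 1], [0, 0, 1], [0, 0, 1], [0, 0, 1], [0, 0, 1], [0, 0, 1]], hand=[0.55, 0.55, 0.55, 0.55, 0.55, 0.55, 0.55, 0.55, 0.55, 0.55])

```text
time_s: 2.6
position: [0.3938, 0.0957, 0.2311]
tool_rot: [[-0.081, 0.997, -0.001], [0.997, 0.081, 0.0], [0.0, -0.001, -1.0]]
ft_force: [-0.1, -0.5, -0.6]
grip_width: 0.0469
gripper_force: 0.0
```

drive_tool(offset=[[0, 0, 0], [-0.65, 0.2, 0], [-0.65, 0.2, 0], [-0.65, 0.2, 0], [-0.65, 0.2, 0], [-0.65, 0.2, 0], [-0.65, 0.2, 0], [-0.65, 0.2, 0], [-0.65, 0.2, 0], [-0.65, 0.2, 0]], turn=[[0, 0, 0.71], [0, 0, 0], [0, 0, 0], [0, 0, 0], [0, 0, 0], [0, 0, 0], [0, 0, 0], [0, 0, 0], [0, 0, 0], [0, 0, 0]], hand=[0.55, 0.55, 0.55, 0.55, 0.55, 0.55, 0.55, 0.55, 0.55, 0.55])

```text
time_s: 3.85
position: [0.4685, -0.1384, 0.231]
tool_rot: [[-0.01, 1.0, -0.001], [1.0, 0.01, 0.0], [0.0, -0.001, -1.0]]
ft_force: [1.0, 0.6, -0.2]
grip_width: 0.0468
gripper_force: 0.0
```

```bash
python3 - <<'E'
from h import *
from rig import *
import cv2
c=camera_info("wrist"); print(observe()["position"], np.linalg.inv(c["world_to_cam"])[:3].round(3).tolist())
cv2.imwrite("pics/w1.png",get_image("wrist"))
p=np.load("p.npy")
print(proj(c,w(p,[[-.098,0,.012],[.055,0,.012],[.105,-.16,.012],[-.1,-.16,.012],[-.012,-.078,.026],[.08,0,.087]])).round(0).tolist())
E
```

```text
[ 0.46846631 -0.13836237  0.2310297 ] [[1.0, 0.01, 0.002, 0.467], [0.01, -0.949, -0.314, -0.057], [-0.001, 0.314, -0.949, 0.374]]
[[252.0, 140.0], [434.0, 141.0], [471.0, 312.0], [256.0, 311.0], [353.0, 234.0], [503.0, 152.0]]
```

View pics/w1.png

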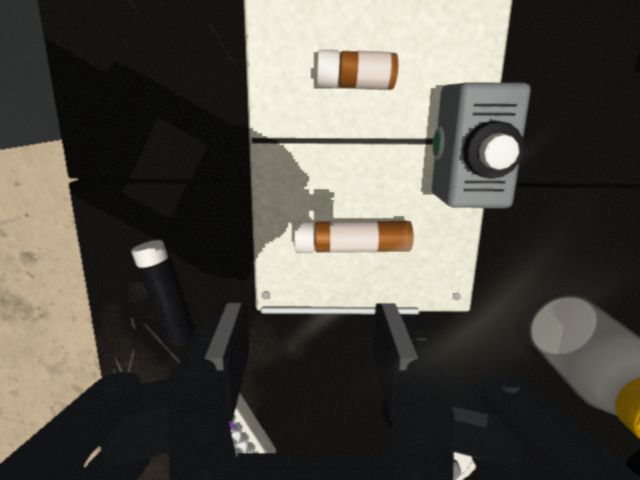

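The wrist view matches the predicted plate and button pixels. The long vial spans (295,237) to (413,236), the line runs from (252,141) to (434,141), and the button is at (500,152).

```bash
python3 - <<'E'
from h import *
import cv2
c=camera_info("wrist");p=np.load("p.npy");im=cv2.imread("pics/w1.png").astype(int)
g=im.sum(2)
for x in (255,300,350,400,425):
    col=g[130:152,x]; wt=np.clip(col.max()*.7-col,0,None); y=130+(wt*np.arange(22)).sum()/wt.sum(); P=back(c,(x,y),.012); print("line",x,round(y,2),P.round(4),loc(p,P).round(4))
# amber mask
b,gg,r=im[200:270,280:430].transpose(2,0,1); m=(r-b>50)
ys,xs=np.nonzero(m); xs+=280; ys+=200
for a,bb in ((314,328),(382,412)):
    k=(xs>=a)&(xs<=bb); print(a,ys[k].min(),ys[k].max(),np.percentile(ys[k],[2,98]))
# silhouette -> axis: mean of edges at z=.026
for u in ((304,237),(321,236.5),(395,236),(412,236),(354,236),(294,236),(414,236)): P=back(c,u,.026);print(u,P.round(4),loc(p,P).round(4))
print(loc(p,back(c,(355,70),.026)),w(p,[[.08,0,.087]]))
E
```

```text
line 255 141.02 [ 0.4216 -0.0955  0.012 ] [-0.0942 -0.0035]
line 300 140.34 [ 0.4593 -0.0946  0.012 ] [-0.0565 -0.0029]
line 350 140.58 [ 0.5012 -0.0944  0.012 ] [-0.0146 -0.003 ]
line 400 140.82 [ 0.5431 -0.0942  0.012 ] [ 0.0272 -0.0031]
line 425 142.11 [ 0.5641 -0.0951  0.012 ] [ 0.0483 -0.0041]
314 222 251 [222. 251.]
382 222 251 [222. 250.]
(304, 237) [ 0.4632 -0.1752  0.026 ] [-0.0532 -0.0835]
(321, 236.5) [ 0.4779 -0.1746  0.026 ] [-0.0384 -0.083 ]
(395, 236) [ 0.5419 -0.1736  0.026 ] [ 0.0256 -0.0824]
(412, 236) [ 0.5566 -0.1734  0.026 ] [ 0.0403 -0.0823]
(354, 236) [ 0.5064 -0.1739  0.026 ] [-0.0099 -0.0825]
(294, 236) [ 0.4545 -0.1743  0.026 ] [-0.0618 -0.0826]
(414, 236) [ 0.5584 -0.1734  0.026 ] [ 0.042  -0.0823]
[-0.01374186  0.05128903] [[ 0.59580545 -0.09083496  0.087     ]]
```

drive_tool(offset=[[-0.27, 0.23, 0.52], [-0.27, 0.23, 0.52], [-0.27, 0.23, 0.52], [-0.27, 0.23, 0.52], [0, 0, 0.52], [0, 0, 0.52], [0, 0, 0.52], [0, 0, 0.52], [0, 0, 0.5], [0, 0, 0]], turn=[[0, 0, 0], [0, 0, 0], [0, 0, 0], [0, 0, 0], [0, 0, 0], [0, 0, 0], [0, 0, 0], [0, 0, 0], [0, 0, 0], [0, 0, 0]], hand=[0.55, 0.55, 0.55, 0.55, 0.55, 0.55, 0.55, 0.55, 0.55, 0.55])

```text
time_s: 5.15
position: [0.5049, -0.1797, 0.0438]
tool_rot: [[-0.01, 1.0, -0.003], [1.0, 0.01, 0.002], [0.002, -0.003, -1.0]]
ft_force: [0.6, -0.9, -0.6]
grip_width: 0.0468
gripper_force: 0.0
```

```bash
python3 - <<'E'
from rig import *
import cv2
print(observe()["position"],observe()["ft_force"])
a=get_image("wrist"); b=cv2.resize(get_image("side")[190:280,240:350],None,fx=5,fy=5,interpolation=2)
cv2.imwrite("pics/w2.png",a)
E
```

```text
[ 0.50491082 -0.17974777  0.043768  ] [ 0.6282207  -0.88225197 -0.57765847]
```

View pics/w2.png

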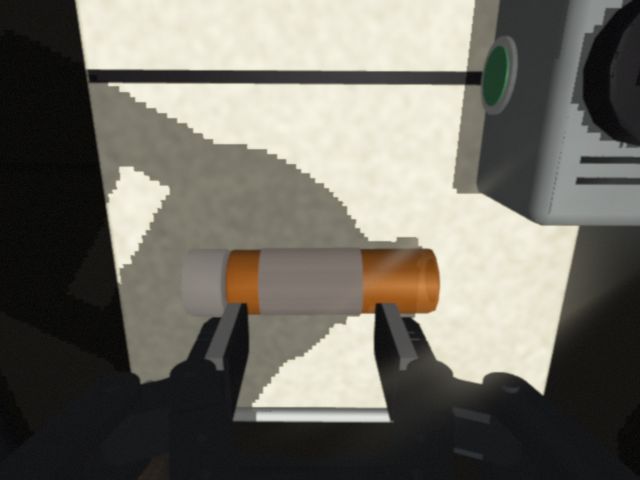

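The fingertips sit just behind and above the vial's top, at (225,310) and (390,310), well clear of the head. Next I probe down gently.

drive_tool(offset=[[0, 0, 0.02], [0, 0, 0.02], [0, 0, 0.02], [0, 0, 0.02], [0, 0, 0.02], [0, 0, 0], [0, 0, 0], [0, 0, 0], [0, 0, 0], [0, 0, 0]], turn=[[0, 0, 0], [0, 0, 0], [0, 0, 0], [0, 0, 0], [0, 0, 0], [0, 0, 0], [0, 0, 0], [0, 0, 0], [0, 0, 0], [0, 0, 0]], hand=[0.55, 0.55, 0.55, 0.55, 0.55, 0.55, 0.55, 0.55, 0.55, 0.55])

```text
time_s: 6.5
position: [0.5057, -0.1804, 0.0409]
tool_rot: [[-0.01, 1.0, 0.0], [1.0, 0.01, -0.0], [-0.0, 0.0, -1.0]]
ft_force: [0.4, -0.7, -1.1]
grip_width: 0.0471
gripper_force: 0.0
```

drive_tool(offset=[[0, 0, 0.02], [0, 0, 0.02], [0, 0, 0.02], [0, 0, 0], [0, 0, 0], [0, 0, 0], [0, 0, 0], [0, 0, 0], [0, 0, 0], [0, 0, 0]], turn=[[0, 0, 0], [0, 0, 0], [0, 0, 0], [0, 0, 0], [0, 0, 0], [0, 0, 0], [0, 0, 0], [0, 0, 0], [0, 0, 0], [0, 0, 0]], hand=[0.55, 0.55, 0.55, 0.55, 0.55, 0.55, 0.55, 0.55, 0.55, 0.55])

```text
time_s: 7.75
position: [0.5057, -0.1804, 0.0385]
tool_rot: [[-0.01, 1.0, -0.0], [1.0, 0.01, -0.0], [-0.0, -0.0, -1.0]]
ft_force: [-0.3, -0.0, -0.4]
grip_width: 0.0471
gripper_force: 0.0
```

drive_tool(offset=[[0, 0, 0.02], [0, 0, 0.02], [0, 0, 0], [0, 0, 0], [0, 0, 0], [0, 0, 0], [0, 0, 0], [0, 0, 0], [0, 0, 0], [0, 0, 0]], turn=[[0, 0, 0], [0, 0, 0], [0, 0, 0], [0, 0, 0], [0, 0, 0], [0, 0, 0], [0, 0, 0], [0, 0, 0], [0, 0, 0], [0, 0, 0]], hand=[0.55, 0.55, 0.55, 0.55, 0.55, 0.55, 0.55, 0.55, 0.55, 0.55])

```text
time_s: 9.0
position: [0.5057, -0.1805, 0.0372]
tool_rot: [[-0.01, 1.0, 0.0], [1.0, 0.01, -0.0], [-0.0, 0.0, -1.0]]
ft_force: [-1.2, 0.1, 5.1]
grip_width: 0.0467
gripper_force: 2.7
```

drive_tool(offset=[[0.05, 0, 0], [0.1, 0, 0], [0.1, 0, 0], [0.1, 0, 0], [0.1, 0, 0], [0.1, 0, 0], [0.1, 0, 0], [0.05, 0, 0], [0, 0, 0], [0, 0, 0]], turn=[[0, 0, 0], [0, 0, 0], [0, 0, 0], [0, 0, 0], [0, 0, 0], [0, 0, 0], [0, 0, 0], [0, 0, 0], [0, 0, 0], [0, 0, 0]], hand=[0.55, 0.55, 0.55, 0.55, 0.55, 0.55, 0.55, 0.55, 0.55, 0.55])

```text
time_s: 10.25
position: [0.5052, -0.1524, 0.0373]
tool_rot: [[-0.011, 1.0, -0.0], [1.0, 0.011, -0.0], [-0.0, -0.0, -1.0]]
ft_force: [-3.2, -0.3, 8.1]
grip_width: 0.0466
gripper_force: 4.1
```

```bash
cat > m.py <<'E'
from h import *
from rig import *
import cv2,sys
c=camera_info("wrist"); im=get_image("wrist"); cv2.imwrite(f"pics/{sys.argv[1]}.png",im)
s=observe(); i=im.astype(int); r=(i[...,2]-i[...,0]>45)&(i[...,2]>i[...,1]*1.3)
r[:, :140]=0
n,lab,st,_=cv2.connectedComponentsWithStats(r.astype(np.uint8))
p=np.load("p.npy")
for k in range(1,n):
    x,y,ww,h,a=st[k]
    if a>150:
        top=[];
        for u in (x+3,x+ww//2,x+ww-4):
            v=np.nonzero(lab[:,u]==k)[0]; top.append((u,v.min(),v.max()))
        print("amber",x,y,ww,h,a,top,back(c,(x+ww/2,y+h/2),.026).round(4))
g=i.sum(2)
for x in (150,200,250,300,350,400,450):
    e=proj(c,[[0.5,-.0945,.012]])[0,1]; lo=max(0,int(e)-15)
    col=g[lo:int(e)+15,x]; wt=np.clip(col.max()*.4-col,0,None)
    if wt.sum()>0:
        y=lo+(wt*np.arange(len(col))).sum()/wt.sum(); print("line",x,round(y,1),back(c,(x,y),.012).round(4))
print(s["time_s"],s["position"],s["ft_force"])
E
python3 m.py w3
```

```text
amber 261 0 41 29 1081 [(np.int32(264), np.int64(0), np.int64(20)), (np.int32(281), np.int64(0), np.int64(27)), (np.int32(298), np.int64(0), np.int64(28))] [ 0.4941 -0.0458  0.026 ]
amber 378 0 23 32 509 [(np.int32(381), np.int64(15), np.int64(31)), (np.int32(389), np.int64(0), np.int64(30)), (np.int32(397), np.int64(0), np.int64(15))] [ 0.5294 -0.0459  0.026 ]
amber 360 285 79 65 2895 [(np.int32(363), np.int64(290), np.int64(349)), (np.int32(399), np.int64(286), np.int64(312)), (np.int32(435), np.int64(299), np.int64(344))] [ 0.5411 -0.1566  0.026 ]
amber 223 287 35 65 904 [(np.int32(226), np.int64(294), np.int64(304)), (np.int32(240), np.int64(287), np.int64(302)), (np.int32(254), np.int64(287), np.int64(351))] [ 0.476  -0.1583  0.026 ]
line 150 149.9 [ 0.4411 -0.0916  0.012 ]
line 200 150.0 [ 0.4607 -0.0915  0.012 ]
line 250 150.9 [ 0.4803 -0.0916  0.012 ]
line 300 150.6 [ 0.4999 -0.0913  0.012 ]
line 350 150.9 [ 0.5195 -0.0912  0.012 ]
line 400 151.1 [ 0.5391 -0.0911  0.012 ]
line 450 151.7 [ 0.5587 -0.0911  0.012 ]
10.3 [ 0.50523605 -0.15237387  0.03734716] [-2.61903453 -0.24410831  9.44837248]
```

View pics/w3.png

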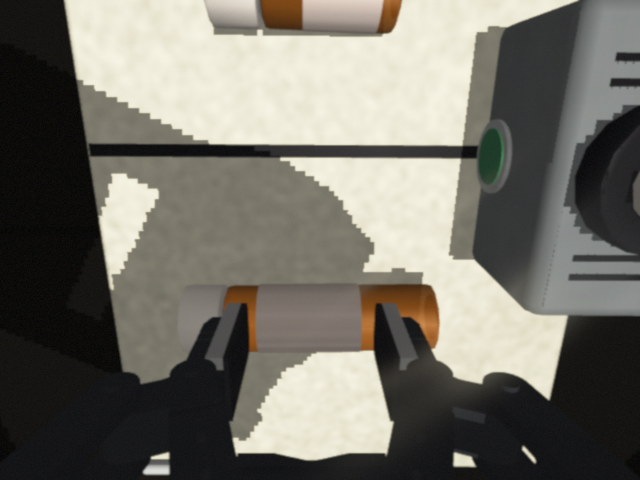

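Rolling works: the vial moved forward about 16 mm and stays parallel to the line at (310,318). The line is at row 150. I'll continue in strokes.

drive_tool(offset=[[0, 0, -0.12], [0, 0, 0], [-0.17, 0, 0], [-0.17, 0, 0], [0, 0, 0], [0, 0, 0.06], [0, 0, 0.06], [0, 0, 0], [0, 0, 0], [0, 0, 0]], turn=[[0, 0, 0], [0, 0, 0], [0, 0, 0], [0, 0, 0], [0, 0, 0], [0, 0, 0], [0, 0, 0], [0, 0, 0], [0, 0, 0], [0, 0, 0]], hand=[0.55, 0.55, 0.55, 0.55, 0.55, 0.55, 0.55, 0.55, 0.55, 0.55])

```text
time_s: 11.55
position: [0.5055, -0.166, 0.0372]
tool_rot: [[-0.011, 1.0, 0.0], [1.0, 0.011, -0.0], [-0.0, 0.0, -1.0]]
ft_force: [-2.5, -0.6, 5.6]
grip_width: 0.0471
gripper_force: 2.6
```

drive_tool(offset=[[0.06, 0, 0], [0.11, 0, 0], [0.11, 0, 0], [0.11, 0, 0], [0.11, 0, 0], [0.11, 0, 0], [0.11, 0, 0], [0.06, 0, 0], [0.02, 0, 0], [0, 0, 0]], turn=[[0, 0, 0], [0, 0, 0], [0, 0, 0], [0, 0, 0], [0, 0, 0], [0, 0, 0], [0, 0, 0], [0, 0, 0], [0, 0, 0], [0, 0, 0]], hand=[0.55, 0.55, 0.55, 0.55, 0.55, 0.55, 0.55, 0.55, 0.55, 0.55])

```text
time_s: 12.8
position: [0.505, -0.1338, 0.0373]
tool_rot: [[-0.011, 1.0, -0.0], [1.0, 0.011, -0.0], [-0.0, -0.0, -1.0]]
ft_force: [-3.1, 0.5, 7.0]
grip_width: 0.0471
gripper_force: 3.6
```

```bash
python3 m.py w4
```

```text
amber 263 0 42 88 3468 [(np.int32(266), np.int64(4), np.int64(81)), (np.int32(284), np.int64(0), np.int64(86)), (np.int32(301), np.int64(1), np.int64(87))] [ 0.4945 -0.0361  0.026 ]
amber 376 5 25 86 1365 [(np.int32(379), np.int64(77), np.int64(90)), (np.int32(388), np.int64(5), np.int64(89)), (np.int32(397), np.int64(7), np.int64(66))] [ 0.5294 -0.0369  0.026 ]
amber 226 291 32 66 791 [(np.int32(229), np.int64(294), np.int64(302)), (np.int32(242), np.int64(291), np.int64(302)), (np.int32(254), np.int64(292), np.int64(356))] [ 0.4762 -0.1418  0.026 ]
amber 360 290 78 66 2628 [(np.int32(363), np.int64(294), np.int64(355)), (np.int32(399), np.int64(290), np.int64(312)), (np.int32(434), np.int64(303), np.int64(350))] [ 0.5409 -0.1406  0.026 ]
line 150 196.1 [ 0.4387 -0.0916  0.012 ]
line 200 196.5 [ 0.459  -0.0916  0.012 ]
line 250 196.6 [ 0.4793 -0.0914  0.012 ]
line 300 196.9 [ 0.4996 -0.0913  0.012 ]
line 350 197.4 [ 0.5199 -0.0913  0.012 ]
line 400 197.6 [ 0.5402 -0.0911  0.012 ]
line 450 197.7 [ 0.5605 -0.091   0.012 ]
12.85 [ 0.50494279 -0.13381689  0.0373037 ] [-2.43249564  0.46459332  6.99797789]
```

drive_tool(offset=[[0, 0, -0.12], [0, 0, 0], [-0.19, 0, 0], [-0.2, 0, 0], [0, 0, 0], [0, 0, 0.06], [0, 0, 0.06], [0, 0, 0], [0, 0, 0], [0, 0, 0]], turn=[[0, 0, 0], [0, 0, 0], [0, 0, 0], [0, 0, 0], [0, 0, 0], [0, 0, 0], [0, 0, 0], [0, 0, 0], [0, 0, 0], [0, 0, 0]], hand=[0.55, 0.55, 0.55, 0.55, 0.55, 0.55, 0.55, 0.55, 0.55, 0.55])

```text
time_s: 14.1
position: [0.5053, -0.1496, 0.0373]
tool_rot: [[-0.011, 1.0, 0.0], [1.0, 0.011, -0.0], [-0.0, 0.0, -1.0]]
ft_force: [-2.0, -1.1, 5.3]
grip_width: 0.0469
gripper_force: 2.7
```

drive_tool(offset=[[0.06, 0, 0], [0.11, 0, 0], [0.11, 0, 0], [0.11, 0, 0], [0.11, 0, 0], [0.11, 0, 0], [0.11, 0, 0], [0.06, 0, 0], [0.02, 0, 0], [0, 0, 0]], turn=[[0, 0, 0], [0, 0, 0], [0, 0, 0], [0, 0, 0], [0, 0, 0], [0, 0, 0], [0, 0, 0], [0, 0, 0], [0, 0, 0], [0, 0, 0]], hand=[0.55, 0.55, 0.55, 0.55, 0.55, 0.55, 0.55, 0.55, 0.55, 0.55])

```text
time_s: 15.35
position: [0.5048, -0.1174, 0.0373]
tool_rot: [[-0.011, 1.0, -0.0], [1.0, 0.011, -0.0], [-0.0, -0.0, -1.0]]
ft_force: [-1.8, 0.7, 6.5]
grip_width: 0.0468
gripper_force: 3.5
```

drive_tool(offset=[[0, 0, -0.12], [0, 0, 0], [-0.19, 0, 0], [-0.2, 0, 0], [0, 0, 0], [0, 0, 0.06], [0, 0, 0.06], [0, 0, 0], [0, 0, 0], [0, 0, 0]], turn=[[0, 0, 0], [0, 0, 0], [0, 0, 0], [0, 0, 0], [0, 0, 0], [0, 0, 0], [0, 0, 0], [0, 0, 0], [0, 0, 0], [0, 0, 0]], hand=[0.55, 0.55, 0.55, 0.55, 0.55, 0.55, 0.55, 0.55, 0.55, 0.55])

```text
time_s: 16.6
position: [0.5052, -0.1332, 0.0373]
tool_rot: [[-0.011, 1.0, 0.0], [1.0, 0.011, -0.0], [-0.0, 0.0, -1.0]]
ft_force: [-1.4, -0.2, 6.0]
grip_width: 0.0467
gripper_force: 2.9
```

```bash
python3 m.py w5
```

```text
amber 262 2 43 88 3438 [(np.int32(265), np.int64(6), np.int64(83)), (np.int32(283), np.int64(3), np.int64(88)), (np.int32(301), np.int64(4), np.int64(88))] [ 0.4945 -0.0361  0.026 ]
amber 375 7 26 86 1367 [(np.int32(378), np.int64(80), np.int64(92)), (np.int32(388), np.int64(7), np.int64(90)), (np.int32(397), np.int64(9), np.int64(64))] [ 0.5295 -0.0369  0.026 ]
amber 360 255 81 67 4497 [(np.int32(363), np.int64(256), np.int64(320)), (np.int32(400), np.int64(260), np.int64(315)), (np.int32(437), np.int64(266), np.int64(314))] [ 0.5405 -0.1244  0.026 ]
amber 219 257 37 66 1719 [(np.int32(222), np.int64(265), np.int64(314)), (np.int32(237), np.int64(257), np.int64(302)), (np.int32(252), np.int64(257), np.int64(322))] [ 0.4753 -0.1258  0.026 ]
line 150 197.7 [ 0.4389 -0.0916  0.012 ]
line 200 198.0 [ 0.4592 -0.0915  0.012 ]
line 250 198.2 [ 0.4795 -0.0914  0.012 ]
line 300 198.4 [ 0.4999 -0.0913  0.012 ]
line 350 199.0 [ 0.5202 -0.0913  0.012 ]
line 400 199.3 [ 0.5405 -0.0912  0.012 ]
line 450 199.1 [ 0.5608 -0.0909  0.012 ]
16.65 [ 0.50517292 -0.13314459  0.03728993] [-1.79432399 -0.24353774  5.51522113]
```

View pics/w5.png

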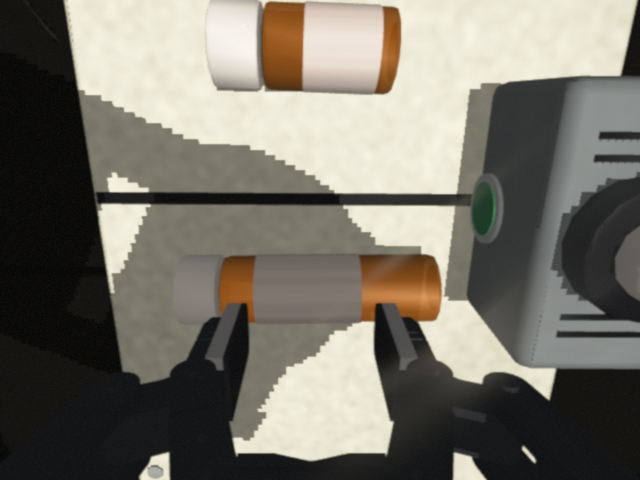

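The vial is at (310,288), 34 mm from the line and well clear of the short vial. That leaves two more strokes.

drive_tool(offset=[[0.06, 0, 0], [0.11, 0, 0], [0.11, 0, 0], [0.11, 0, 0], [0.11, 0, 0], [0.11, 0, 0], [0.11, 0, 0], [0.07, 0, 0], [0.02, 0, 0], [0, 0, 0]], turn=[[0, 0, 0], [0, 0, 0], [0, 0, 0], [0, 0, 0], [0, 0, 0], [0, 0, 0], [0, 0, 0], [0, 0, 0], [0, 0, 0], [0, 0, 0]], hand=[0.55, 0.55, 0.55, 0.55, 0.55, 0.55, 0.55, 0.55, 0.55, 0.55])

```text
time_s: 17.9
position: [0.5046, -0.1005, 0.0373]
tool_rot: [[-0.011, 1.0, -0.0], [1.0, 0.011, -0.0], [-0.0, -0.0, -1.0]]
ft_force: [-2.2, 0.3, 7.1]
grip_width: 0.0469
gripper_force: 3.4
```

drive_tool(offset=[[0, 0, -0.12], [0, 0, 0], [-0.19, 0, 0], [-0.2, 0, 0], [0, 0, 0], [0, 0, 0.06], [0, 0, 0.06], [0, 0, 0], [0, 0, 0], [0, 0, 0]], turn=[[0, 0, 0], [0, 0, 0], [0, 0, 0], [0, 0, 0], [0, 0, 0], [0, 0, 0], [0, 0, 0], [0, 0, 0], [0, 0, 0], [0, 0, 0]], hand=[0.55, 0.55, 0.55, 0.55, 0.55, 0.55, 0.55, 0.55, 0.55, 0.55])

```text
time_s: 19.15
position: [0.505, -0.1164, 0.0373]
tool_rot: [[-0.011, 1.0, 0.0], [1.0, 0.011, -0.0], [-0.0, 0.0, -1.0]]
ft_force: [-2.0, -0.3, 6.3]
grip_width: 0.0469
gripper_force: 3.1
```

```bash
python3 m.py w6
```

```text
amber 264 59 41 81 3026 [(np.int32(267), np.int64(63), np.int64(135)), (np.int32(284), np.int64(60), np.int64(138)), (np.int32(301), np.int64(61), np.int64(138))] [ 0.4946 -0.0362  0.026 ]
amber 374 64 23 79 1194 [(np.int32(377), np.int64(126), np.int64(142)), (np.int32(385), np.int64(64), np.int64(141)), (np.int32(393), np.int64(67), np.int64(123))] [ 0.5296 -0.0372  0.026 ]
amber 360 256 81 67 4483 [(np.int32(363), np.int64(257), np.int64(322)), (np.int32(400), np.int64(260), np.int64(315)), (np.int32(437), np.int64(270), np.int64(315))] [ 0.5403 -0.1081  0.026 ]
amber 219 258 36 66 1685 [(np.int32(222), np.int64(265), np.int64(314)), (np.int32(237), np.int64(258), np.int64(302)), (np.int32(251), np.int64(258), np.int64(323))] [ 0.4749 -0.1094  0.026 ]
line 150 237.0 [ 0.4369 -0.0917  0.012 ]
line 200 237.4 [ 0.4578 -0.0916  0.012 ]
line 250 237.6 [ 0.4788 -0.0915  0.012 ]
line 300 237.8 [ 0.4997 -0.0913  0.012 ]
line 350 238.2 [ 0.5207 -0.0913  0.012 ]
line 400 239.7 [ 0.5417 -0.0917  0.012 ]
line 450 238.8 [ 0.5626 -0.0911  0.012 ]
19.2 [ 0.50499188 -0.1163406   0.03731417] [-1.79400713 -0.5442093   4.97431684]
```

drive_tool(offset=[[0.06, 0, 0], [0.11, 0, 0], [0.11, 0, 0], [0.11, 0, 0], [0.11, 0, 0], [0.11, 0, 0], [0.11, 0, 0], [0.07, 0, 0], [0.03, 0, 0], [0, 0, 0]], turn=[[0, 0, 0], [0, 0, 0], [0, 0, 0], [0, 0, 0], [0, 0, 0], [0, 0, 0], [0, 0, 0], [0, 0, 0], [0, 0, 0], [0, 0, 0]], hand=[0.55, 0.55, 0.55, 0.55, 0.55, 0.55, 0.55, 0.55, 0.55, 0.55])

```text
time_s: 20.45
position: [0.5044, -0.0833, 0.0372]
tool_rot: [[-0.011, 1.0, -0.0], [1.0, 0.011, -0.0], [-0.0, -0.0, -1.0]]
ft_force: [-2.5, 0.4, 7.3]
grip_width: 0.0469
gripper_force: 3.2
```

drive_tool(offset=[[0, 0, -0.05], [0, 0, -0.2], [-0.3, 0, -0.5], [-0.5, 0, -0.5], [-0.5, 0, -0.5], [0, 0, -0.5], [0, 0, -0.5], [0, 0, -0.5], [0, 0, 0], [0, 0, 0]], turn=[[0, 0, 0], [0, 0, 0], [0, 0, 0], [0, 0, 0], [0, 0, 0], [0, 0, 0], [0, 0, 0], [0, 0, 0], [0, 0, 0], [0, 0, 0]], hand=[0.55, 0.55, 0.55, 0.55, 0.55, 0.55, 0.55, 0.55, 0.55, 0.55])

```text
time_s: 21.7
position: [0.5048, -0.1354, 0.1663]
tool_rot: [[-0.011, 1.0, -0.001], [1.0, 0.011, 0.001], [0.001, -0.001, -1.0]]
ft_force: [0.6, 0.3, -0.6]
grip_width: 0.0468
gripper_force: 0.0
```

```bash
python3 m.py w7; python3 -c "
from rig import *
import cv2
a=cv2.imread('pics/w7.png');cv2.imwrite('pics/side7.png',get_image('side'));cv2.imwrite('pics/scene7.png',get_image('scene'))"
```

```text
amber 286 45 22 45 895 [(np.int32(289), np.int64(46), np.int64(88)), (np.int32(297), np.int64(45), np.int64(88)), (np.int32(304), np.int64(45), np.int64(88))] [ 0.4946 -0.0368  0.026 ]
amber 347 47 11 44 351 [(np.int32(350), np.int64(47), np.int64(90)), (np.int32(352), np.int64(47), np.int64(90)), (np.int32(354), np.int64(48), np.int64(87))] [ 0.5291 -0.0373  0.026 ]
amber 258 137 21 40 775 [(np.int32(261), np.int64(137), np.int64(176)), (np.int32(268), np.int64(137), np.int64(176)), (np.int32(275), np.int64(137), np.int64(176))] [ 0.4757 -0.0923  0.026 ]
amber 341 137 47 40 1770 [(np.int32(344), np.int64(137), np.int64(176)), (np.int32(364), np.int64(137), np.int64(175)), (np.int32(384), np.int64(138), np.int64(173))] [ 0.5394 -0.0916  0.026 ]
line 200 152.9 [ 0.4267 -0.0918  0.012 ]
line 400 153.9 [ 0.5657 -0.091   0.012 ]
line 450 145.0 [ 0.5997 -0.0846  0.012 ]
21.75 [ 0.50481536 -0.13536166  0.16609582] [-0.12297521 -1.21740534 -0.33726709]
```

View pics/w7.png

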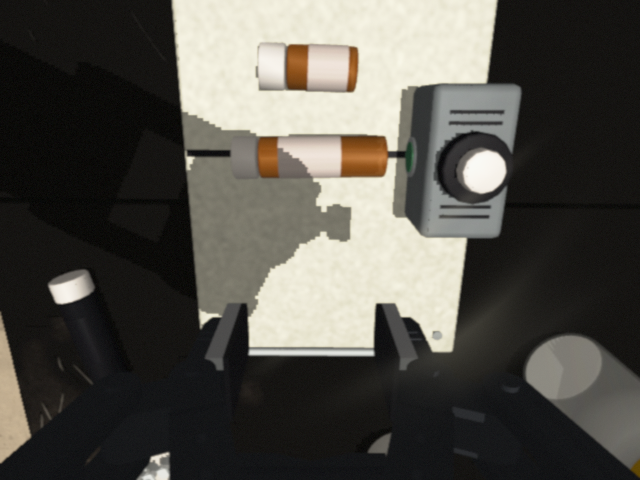

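The vial now lies on the line, about 0.5 mm off and 0.3° skewed, at (310,157) and facing the green window. Next is the button at (484,171).

```bash
python3 - <<'E'
from h import *
c=camera_info("wrist");p=np.load("p.npy")
print(back(c,(484,171),.087),w(p,[[.08,0,.087]]))
E
```

```text
[ 0.59481538 -0.09021375  0.087     ] [[ 0.59580545 -0.09083496  0.087     ]]
```

drive_tool(offset=[[0.137, 0.285, 0], [0.137, 0.285, 0], [0.137, 0.285, 0], [0.137, 0.285, 0], [0.137, 0.285, 0], [0.137, 0.285, 0], [0.137, 0.285, 0], [0.137, 0.285, 0], [0, 0, 0], [0, 0, 0]], turn=[[0, 0, 0], [0, 0, 0], [0, 0, 0], [0, 0, 0], [0, 0, 0], [0, 0, 0], [0, 0, 0], [0, 0, 0], [0, 0, 0], [0, 0, 0]], hand=[0, 0, 0, 0, 0, 0, 0, 0, 0, 0])

```text
time_s: 23.1
position: [0.5957, -0.0908, 0.1669]
tool_rot: [[-0.01, 1.0, -0.0], [1.0, 0.01, 0.0], [0.0, -0.0, -1.0]]
ft_force: [0.7, 0.2, 0.1]
grip_width: -0.0002
gripper_force: 0.0
```

drive_tool(offset=[[0, 0, 0.35], [0, 0, 0.35], [0, 0, 0.35], [0, 0, 0.35], [0, 0, 0.3], [0, 0, 0.05], [0, 0, 0.05], [0, 0, 0], [0, 0, 0], [0, 0, 0]], turn=[[0, 0, 0], [0, 0, 0], [0, 0, 0], [0, 0, 0], [0, 0, 0], [0, 0, 0], [0, 0, 0], [0, 0, 0], [0, 0, 0], [0, 0, 0]], hand=[0, 0, 0, 0, 0, 0, 0, 0, 0, 0])

```text
time_s: 24.35
position: [0.596, -0.0908, 0.0952]
tool_rot: [[-0.01, 1.0, 0.0], [1.0, 0.01, -0.0], [-0.0, 0.0, -1.0]]
ft_force: [-0.2, -1.0, 1.5]
grip_width: -0.0001
gripper_force: 0.0
```

drive_tool(offset=[[0, 0, 0.05], [0, 0, 0.05], [0, 0, 0.05], [0, 0, 0.05], [0, 0, 0.05], [0, 0, 0.05], [0, 0, 0.04], [0, 0, 0], [0, 0, 0], [0, 0, 0]], turn=[[0, 0, 0], [0, 0, 0], [0, 0, 0], [0, 0, 0], [0, 0, 0], [0, 0, 0], [0, 0, 0], [0, 0, 0], [0, 0, 0], [0, 0, 0]], hand=[0, 0, 0, 0, 0, 0, 0, 0, 0, 0])

```text
time_s: 25.6
position: [0.5959, -0.0908, 0.0814]
tool_rot: [[-0.01, 1.0, 0.0], [1.0, 0.01, -0.0], [-0.0, 0.0, -1.0]]
ft_force: [-0.2, 0.6, 3.8]
grip_width: -0.0003
gripper_force: 2.3
```

drive_tool(offset=[[0, 0, 0.01], [0, 0, 0.01], [0, 0, 0.01], [0, 0, 0], [0, 0, 0], [0, 0, 0], [0, 0, 0], [0, 0, 0], [0, 0, 0], [0, 0, 0]], turn=[[0, 0, 0], [0, 0, 0], [0, 0, 0], [0, 0, 0], [0, 0, 0], [0, 0, 0], [0, 0, 0], [0, 0, 0], [0, 0, 0], [0, 0, 0]], hand=[0, 0, 0, 0, 0, 0, 0, 0, 0, 0])

```text
time_s: 26.85
position: [0.596, -0.0908, 0.081]
tool_rot: [[-0.011, 1.0, 0.001], [1.0, 0.011, -0.0], [-0.0, 0.001, -1.0]]
ft_force: [-3.1, 1.2, 10.5]
grip_width: 0.0002
gripper_force: 5.4
```

The button has bottomed out: 10 N, against the 5 N spring. I'll press slightly more, then release, go up and check.

drive_tool(offset=[[0, 0, 0.01], [0, 0, 0], [0, 0, 0], [0, 0, -0.1], [0, 0, -0.3], [0, 0, -0.5], [0, 0, -0.8], [-0.5, -0.5, -0.5], [-0.5, -0.5, 0], [0, 0, 0]], turn=[[0, 0, 0], [0, 0, 0], [0, 0, 0], [0, 0, 0], [0, 0, 0], [0, 0, 0], [0, 0, 0], [0, 0, 0], [0, 0, 0], [0, 0, 0]], hand=[0, 0, 0, 0, 0, 0, 0, 0, 0, 0])

```text
time_s: 28.1
position: [0.5556, -0.1322, 0.1682]
tool_rot: [[-0.009, 1.0, 0.0], [1.0, 0.009, -0.0], [-0.0, 0.0, -1.0]]
ft_force: [0.1, -0.1, 0.3]
grip_width: -0.0001
gripper_force: 0.0
```

```bash
python3 m.py w8
```

```text
amber 202 50 23 44 852 [(np.int32(205), np.int64(51), np.int64(88)), (np.int32(213), np.int64(50), np.int64(93)), (np.int32(221), np.int64(50), np.int64(93))] [ 0.4931 -0.0367  0.026 ]
amber 263 52 11 44 423 [(np.int32(266), np.int64(52), np.int64(95)), (np.int32(268), np.int64(52), np.int64(95)), (np.int32(270), np.int64(52), np.int64(95))] [ 0.5277 -0.0376  0.026 ]
amber 178 141 24 40 750 [(np.int32(181), np.int64(143), np.int64(174)), (np.int32(190), np.int64(141), np.int64(180)), (np.int32(198), np.int64(141), np.int64(180))] [ 0.4738 -0.0925  0.026 ]
amber 260 140 48 40 1834 [(np.int32(263), np.int64(141), np.int64(179)), (np.int32(284), np.int64(140), np.int64(179)), (np.int32(304), np.int64(141), np.int64(179))] [ 0.5368 -0.0913  0.026 ]
amber 568 448 63 32 880 [(np.int32(571), np.int64(450), np.int64(453)), (np.int32(599), np.int64(451), np.int64(470)), (np.int32(627), np.int64(474), np.int64(479))] [ 0.8062 -0.3497  0.026 ]
line 150 156.6 [ 0.4421 -0.0917  0.012 ]
line 350 165.3 [ 0.5824 -0.0966  0.012 ]
line 400 150.9 [ 0.6169 -0.0862  0.012 ]
28.15 [ 0.55622497 -0.13151756  0.16797237] [-0.35291613 -0.54201575 -0.62337012]
```

View pics/w8.png

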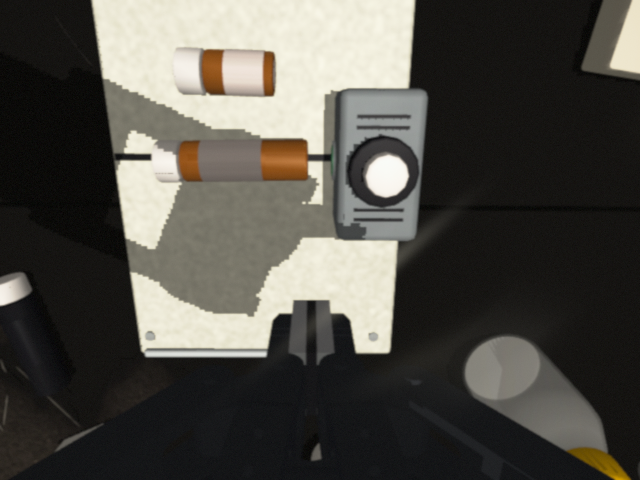

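The vial rests on the line at (235,161), the button is back up at (385,175), the short vial hasn't moved, and the gripper is clear of everything. Handing in.

```bash
python3 -c "
from rig import env
print(env.close_job())"
```

```text
the job is handed in; nothing more can be done
None
```

I rolled the longer vial onto the middle line (about 0.5 mm off centre by the camera), pressed the button to its stop and released it, left the shorter vial where it was, and handed the job in at about 28 s; no verdict was returned.

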